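# Click the cuvette cassette home in the photometer

### The job

Pick up the grey cuvette cassette by its grip rib, lay it flat in the mouth of the photometer's loading track with its wide end towards the white reader head, and slide it along the track past the sprung pawl until the pawl clicks in behind the wide part and keeps the cassette from coming back. Feel for the click and push gently: never press the cassette against the reader's contact plate with more than 18 N. Let go of it there, and leave the bottles and the carton where they are.

Things in the scene. Friction and masses are not known exactly. Their poses are not given: they have to be found in the camera images.
- cassette_mid (a point): Loose grey plastic cassette, 0.18 to 0.35 kg, 100 mm long (x), 30 high plus rib; origin 30 mm above its underside, mid-length, mid-width; z up. Head (x +5 to +50) 64 wide (y), with four clear cuvettes 7 mm high on its front edge; tail (x -50 to +5) 44 wide: 10 mm shoulders at x = +5. Lying in the track it has z = +36 mm in the dock's frame.
- cassette_rib (a point): Centre of the cassette's black upright grip rib: 12 mm wide (y), 50 long (x), 30 high, from 30 to 60 mm above the cassette's underside; this point is 15 mm above cassette_mid, same axes.
- dock: Fixed loading track: aluminium floor plate 6 mm thick, x -125 to +165 mm, 130 wide. Origin on the bench under the track's middle line; +x = push direction, z up. On it two rails 24 mm high with 67 mm between them (1.5 mm play beside the head): straight from x = -15, flared out about 10 mm a side back to x = -43, then a bare apron to lay the cassette on. The +y rail stops at x = -8, leaving a gap for the pawl.
- track_start (a point): Middle of the track on the floor plate where the straight rails begin (x = -15 mm in the dock's frame, z = +6). The white reader head closes the far end; it has a hood, underside 50 mm above the bench, under which the cassette's front 15 mm slides. Head, contact plate and pawl are one unit clamped anew each time within 36 mm along the track, unmeasured: feel for it.
- pawl (a joint): Steel pawl, arm 40 mm, upright pivot on the track's +y side, tip leaning about 10 mm into the track, pointing in +x. Angle in rad: 0 at rest; about 0.2 while the cassette's head pushes it aside (some 3 to 8 N besides the contact plate's spring); back to about 0 once the shoulder is past: locked, the cassette's centre then at dock x = +33 to +69 mm depending on the unit's place.
- plunger (a joint): Sprung brass contact plate under the hood, met by the cassette's front at the end of the push. Value in m: 0 at rest, grows as pressed in, 0.010 at a hard stop, where force rises steeply. Spring: 3 N at first plus 0.6 N per mm. The pawl clicks at about 0.006, 4 mm before the stop; once released, the plate pushes the cassette back against the pawl and rests at about 0.006.
- reagent_mid (a point): Bystander: white round bottle with blue cap, 56 mm diameter, 130 mm high, loose; its centre.
- carton_mid (a point): Bystander: small cardboard carton 60 x 90 x 50 mm, loose; its centre.
- dropper_mid (a point): Bystander: small amber bottle with black cap, 36 mm diameter, 90 mm high, loose; its centre.

How it is judged:
By the outcome, as a careful person would: the job done as asked, in the order asked, and still so for the second after the job is handed in, with the robot touching nothing.
It also fails if it takes over 64 s, if anything falls off the work surface, if the arm or the gripper's body presses on something with over 40 N, if the wrist force passes 120 N, or if a joint passes its speed limit or range.

### The arm

A 7-joint arm with a two-finger parallel gripper is mounted at the origin on the work surface. World frame = base frame: x ahead of the robot, y to its left, z up, the work surface at z = 0. Lengths are in m, angles in rad, forces in N, time in s.
With the tool pointing down it reaches from about 0.4 to 0.85 m from the base axis. Payload 4.5 kg.
Tool frame: the origin (TCP) lies on the centre line of the jaws, within the pads' length; the fingertips stand 25 mm ahead of it and the grasp point (between the pads) lies 6 mm ahead of it (arm.tip_reach is the distance from the TCP to the fingertips, in m); z points along the fingers, y is the direction in which the jaws open and shut (so a half turn about z gives the same grasp; the last joint's range is limited). The gripper opens to 88 mm and grips with 3 to 60 N. Pads are 18 mm wide; open, the fingers measure 123 mm over their backs; the gripper's body (75 mm by 187 mm) begins 45 mm behind the grasp point.
Start: joints at [1.347, 0.689, -0.195, 1.565, 0.157, 0.902, -0.215], TCP at [0.159, -0.604, 0.264] pointing down, gripper open.
Joint ranges: [-3.01, 3.01], [-0.46, 2.08], [-1.47, 1.51], [0.13, 2.56], [-1, 4.14], [0.04, 2.09], [-2.66, 2.66]. Speed limits (rad/s): [2.57, 2.57, 3.14, 3.14, 3.14, 3.14, 3.14].

### API

Orientations are given as a 3x3 rotation matrix whose columns are the frame's x, y, z axes.
In Python, from bench import readout, imaging, ticket, arm gives the robot as it stands. The module is installed in compiled form; this text tells all that it offers.
- The arm moves only by the tool jog_arm, never from a script. Its argument "commands" is one flat list of numbers, 5 for each row, row after row: the shift along the tool's x, y, z as a fraction of full scale, then the turn about the tool's z as a fraction of full scale, then the opening, from 0 (shut) to 1 (fully open). A call has 1 to 12 rows; each row shifts and turns the commanded pose from where the row before left it, along the tool's axes as they then stand; what a row does not reach is not made up. Full scale, the value 1, is 100 cm for a shift and 60 degrees for a turn. A row lasts 1/10 s, in which the tool goes at most 50 mm and 8.59 degrees, less where a joint would pass 70% of its speed; a pose out of reach is approached as far as the arm can. A call with a number of a shift or a turn outside -1 to 1 is refused whole. A call with a gripper value outside its range is refused whole. The fingers move at their own pace and stop on an object; "squeeze" is the grip in N (left out, the last holds). Time passes only in rows, so rows that do not move let the fingers close. It gives the time, the measured TCP pose, the force and the opening at its end, in the units of the state.
- readout.read_state(): the state, without advancing time (a new reading comes with each control period).
- imaging.capture(name): name is "scene" or "side" or "wrist"; returns the picture (400x640x3 uint8, red, green, blue); there is no depth.
- imaging.camera_model(name): a dict with "vfov" (degrees; the focal length in pixels is half the picture's height over the tangent of half this angle, whatever the lens; pixels are square), "cx", "cy" (the principal point, pixels), "eye" and "orientation" of the camera in the world; the wrist camera has in their place "T_tool_cam" (4x4, takes a point from camera to tool coordinates, whose origin is the TCP and whose axes are the flange's). Camera axes: x right, y up, looking along -z (the intrinsics and any distortion apply to the point x, -y, -z); pixel columns grow to the right and rows downward; lengths in m; the calibration is good to about 2 mm. A picture is of the moment at which its call begins: read the wrist's pose just before it. camera_model takes no time and is no camera call.
- ticket.sign_off(): hands the job in, once; it reports no verdict.
The state is a dict: "clock": time; "qpos": joint angles; "joint_vel": joint speeds; "joint_efforts": joint torques, N m; "ee_pos": TCP position; "tcp_rot": TCP orientation; "force": force on the tool from outside, world axes, zero at the start; "moment": the same for the moment, N m; "gripper_width": opening from 0.0 (shut) to 1.0 (fully open).
Only numpy, scipy, OpenCV 4.12 (cv2) and the standard library are available. Lean on these libraries where they do the work, as an engineer would, in place of code of your own. Each camera call takes 0.05 s, during which the arm holds its last target.

## Working session

There is one attempt and no reset: what is moved stays moved. The work goes in short steps, Python scripts to look and compute and a tool call to move; the robot and the scene stay as the last step left them, time stands still between calls to the robot, and variables do not carry over. Pictures are saved under pics/ and viewed, and the job is handed in when it is done.

Besides the shell and the picture viewer there is one more tool, called as name(argument=value, ...) on one line, values as JSON. jog_arm: Moves the arm, as the interface text tells. Shift numbers are shares of 100 cm and turn numbers shares of 60 degrees, none past 1 either way. Its arguments: {"type":"object","properties":{"commands":{"type":"array"},"squeeze":{"type":"number"}},"required":["commands"]}

```bash
mkdir -p pics; cat > h.py <<'E'
import numpy as np, cv2
from bench import readout, imaging, ticket, arm
def cap(n,f):
    im=imaging.capture(n); cv2.imwrite('pics/'+f,cv2.cvtColor(im,cv2.COLOR_RGB2BGR)); return im
E
python3 - <<'E'
from h import *
s=readout.read_state(); print({k:np.round(v,3).tolist() for k,v in s.items()})
for n in ("scene","side","wrist"):
    print(n,imaging.camera_model(n)); cap(n,n+'0.png')
print(arm.tip_reach, dir(arm))
E
```

```text
{'clock': 0.0, 'qpos': [1.347, 0.69, -0.195, 1.566, 0.157, 0.903, -0.215], 'joint_vel': [0.001, 0.0, 0.001, 0.002, 0.0, 0.0, 0.001], 'joint_efforts': [-0.001, -52.756, -1.266, -15.342, -0.052, 0.007, 0.0], 'ee_pos': [0.159, -0.604, 0.263], 'tcp_rot': [[0.967, 0.255, -0.001], [0.255, -0.967, 0.002], [-0.0, -0.002, -1.0]], 'force': [-0.356, 1.383, -0.697], 'moment': [-0.01, 0.022, 0.023], 'gripper_width': 1.0}
scene {'vfov': 51.50021529031648, 'cx': 319.97099948379605, 'cy': 196.95884322631358, 'eye': array([1.24134216, 0.32357789, 0.88459568]), 'orientation': array([[-0.47265385, -0.67272514,  0.56924443],
       [ 0.88119821, -0.35391483,  0.31342305],
       [-0.00938352,  0.64975779,  0.76008339]])}
side {'vfov': 52.46711292254432, 'cx': 322.71672947129343, 'cy': 196.832305919401, 'eye': array([ 0.58107044, -0.93190469,  0.57152621]), 'orientation': array([[ 0.99942808,  0.00604648, -0.03327099],
       [-0.0322425 ,  0.46701696, -0.88366033],
       [ 0.01019508,  0.88422768,  0.46694482]])}
wrist {'vfov': 58.37705853236149, 'cx': 317.2009240344006, 'cy': 199.99019559861932, 'T_tool_cam': array([[-3.80866572e-05,  9.56555006e-01,  2.91551916e-01,
         7.57780667e-02],
       [ 9.99999938e-01,  1.38494591e-04, -3.23753797e-04,
         3.52908120e-04],
       [-3.50066679e-04,  2.91551885e-01, -9.56554952e-01,
        -1.19663648e-01],
       [ 0.00000000e+00,  0.00000000e+00,  0.00000000e+00,
         1.00000000e+00]])}
0.025 ['Unreachable', '__class__', '__delattr__', '__dict__', '__dir__', '__doc__', '__eq__', '__format__', '__ge__', '__getattribute__', '__getstate__', '__gt__', '__hash__', '__init__', '__init_subclass__', '__le__', '__lt__', '__module__', '__ne__', '__new__', '__reduce__', '__reduce_ex__', '__repr__', '__setattr__', '__sizeof__', '__str__', '__subclasshook__', '__weakref__', 'tip_reach']
```

View pics/scene0.png

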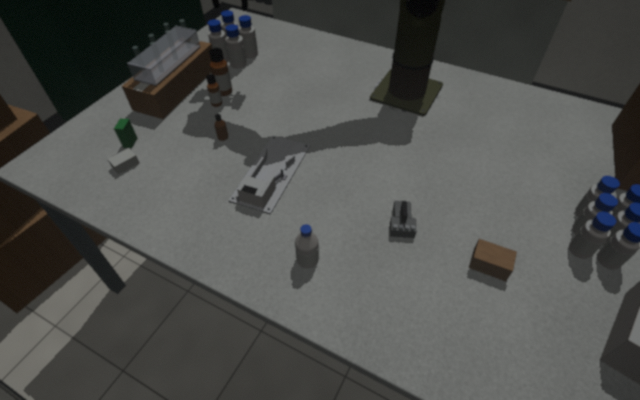

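View pics/side0.png

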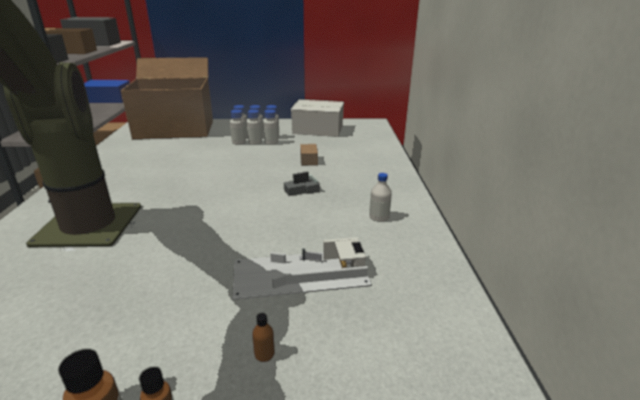

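View pics/wrist0.png

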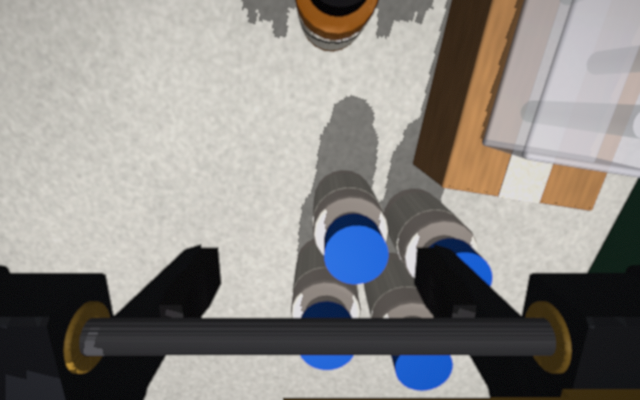

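The scene view shows the cassette near (403,220), the dock near (270,178), the round bottle at (307,245), the dropper at (221,128) and the carton at (494,258). Next I'll crop in closer.

```bash
cat >> h.py <<'E'
def cam(n,s=None):
    m=imaging.camera_model(n); f=200/np.tan(np.radians(m['vfov']/2))
    if n=='wrist':
        T=np.eye(4);T[:3,:3]=s['tcp_rot'];T[:3,3]=s['ee_pos'];T=T@m['T_tool_cam'];R,e=T[:3,:3],T[:3,3]
    else: R,e=np.array(m['orientation']),np.array(m['eye'])
    return f,m['cx'],m['cy'],R,e
def onplane(c,u,v,z):
    f,cx,cy,R,e=c; d=R@np.array([(u-cx)/f,-(v-cy)/f,-1]); return e+d*(z-e[2])/d[2]
def proj(c,p):
    f,cx,cy,R,e=c; q=R.T@(np.array(p)-e); return np.array([cx-f*q[0]/q[2],cy+f*q[1]/q[2]])
def crop(im,x,y,w,h,k,f):
    cv2.imwrite('pics/'+f,cv2.cvtColor(cv2.resize(im[y:y+h,x:x+w],None,fx=k,fy=k,interpolation=cv2.INTER_CUBIC),cv2.COLOR_RGB2BGR))
E
python3 - <<'E'
from h import *
a=cv2.cvtColor(cv2.imread('pics/scene0.png'),cv2.COLOR_BGR2RGB);b=cv2.cvtColor(cv2.imread('pics/side0.png'),cv2.COLOR_BGR2RGB)
a=np.clip(a*1.6,0,255).astype('uint8')
crop(a,220,130,100,90,8,'c1.png');crop(a,370,185,80,60,8,'c2.png');crop(b,225,230,160,75,5,'c3.png');crop(b,270,160,60,40,10,'c4.png')
S=cam('scene');D=cam('side')
print(onplane(S,403,235,0),onplane(D,302,193,0), onplane(S,221,139,0),onplane(D,264,358,0),onplane(S,307,263,0),onplane(D,381,220,0),onplane(S,494,272,0))
E
```

```text
[0.59297969 0.21106265 0.        ] [0.55905222 0.17565026 0.        ] [ 0.51132677 -0.43663111  0.        ] [ 0.5017649  -0.44175021  0.        ] [0.78298512 0.03192979 0.        ] [0.77652516 0.0122697  0.        ] [0.59328465 0.44446114 0.        ]
```

View pics/c1.png

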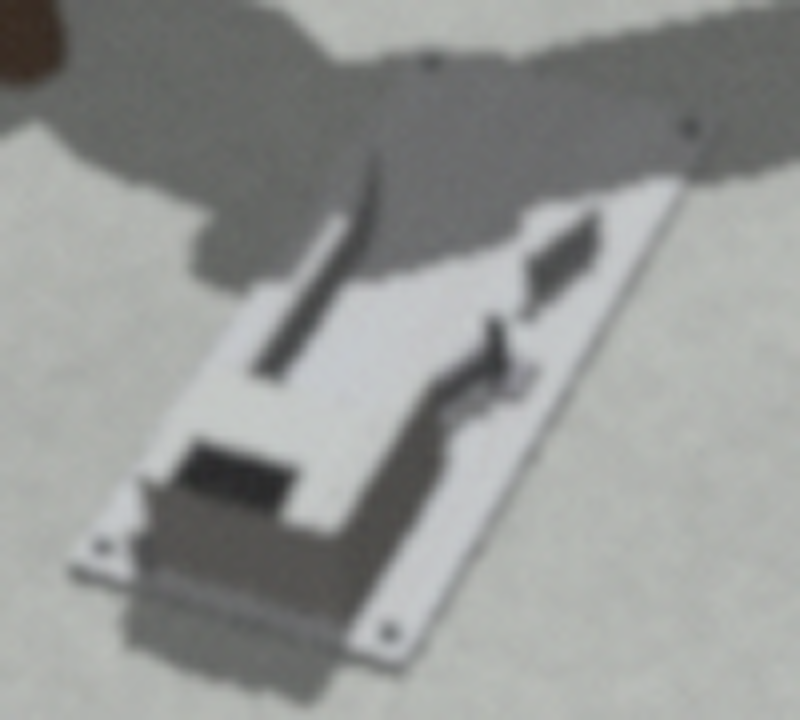

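View pics/c2.png

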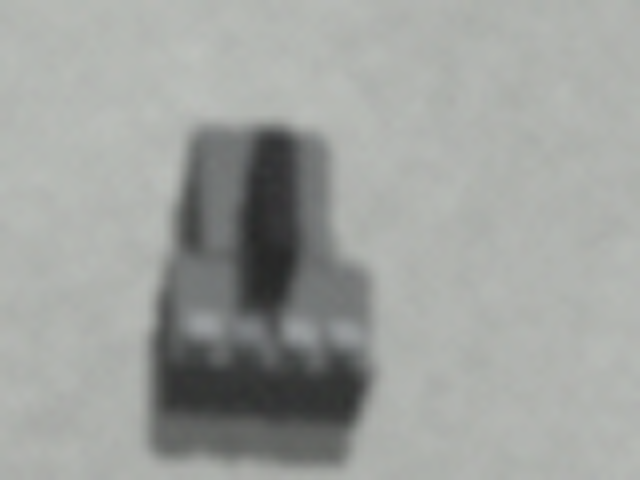

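View pics/c3.png

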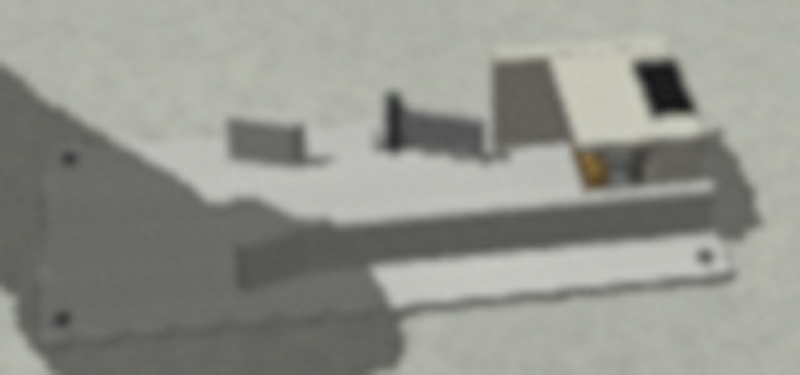

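View pics/c4.png

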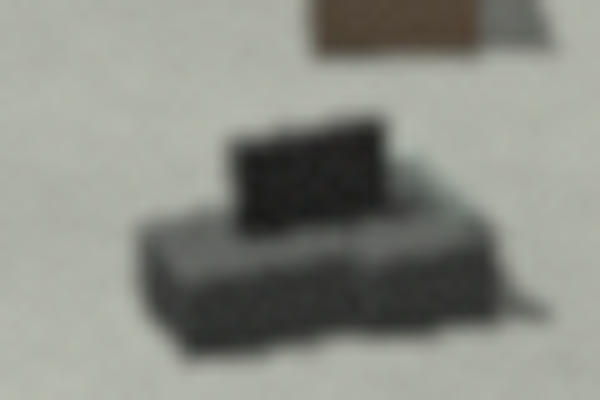

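```bash
python3 - <<'E'
from h import *
S=cam('scene');D=cam('side')
for n,(u,v) in dict(a=(105,546),b=(390,632),c=(430,60),d=(690,127)).items(): print('S',n,onplane(S,220+(u-3.5)/8,130+(v-3.5)/8,.006).round(4))
for n,(u,v) in dict(c=(62,320),d=(68,158),a=(705,257),A=(735,275)).items(): print('D',n,onplane(D,225+(u-2)/5,230+(v-2)/5,.006).round(4))
# cassette rib top, z=.06
print('cassette')
for u,v in ((272,125),(265,275)): print(onplane(S,370+(u-3.5)/8,185+(v-3.5)/8,.06).round(4))
for u,v in ((232,140),(383,118)): print(onplane(D,270+(u-4.5)/10,160+(v-4.5)/10,.06).round(4))
# tail shoulders etc top z=.03
for u,v in ((197,130),(325,135),(178,258),(368,268)): print('S30',onplane(S,370+(u-3.5)/8,185+(v-3.5)/8,.03).round(4))
for u,v in ((185,350),(500,318)): print('D0',onplane(D,270+(u-4.5)/10,160+(v-4.5)/10,.0).round(4))
for u,v in ((140,228),(185,282),(495,255)): print('D30',onplane(D,270+(u-4.5)/10,160+(v-4.5)/10,.03).round(4))
E
```

```text
S a [ 0.6995 -0.2528  0.006 ]
S b [ 0.6856 -0.1437  0.006 ]
S c [ 0.4313 -0.2889  0.006 ]
S d [ 0.4175 -0.1778  0.006 ]
D c [ 0.432  -0.2839  0.006 ]
D d [ 0.4179 -0.1743  0.006 ]
D a [ 0.7009 -0.2495  0.006 ]
D A [ 0.7122 -0.2615  0.006 ]
cassette
[0.5326 0.1806 0.06  ]
[0.5912 0.2005 0.06  ]
[0.5318 0.1879 0.06  ]
[0.5774 0.2036 0.06  ]
S30 [0.5205 0.1539 0.03  ]
S30 [0.5027 0.1926 0.03  ]
S30 [0.5742 0.1686 0.03  ]
S30 [0.5494 0.2244 0.03  ]
D0 [ 0.5168  0.1659 -0.    ]
D0 [0.6132 0.1861 0.    ]
D30 [0.5029 0.1892 0.03  ]
D30 [0.5183 0.1521 0.03  ]
D30 [0.611  0.1693 0.03  ]
```

jog_arm(commands=[0.036,-0.024,-0.003,0,1,0.036,-0.024,-0.003,0,1,0.036,-0.024,-0.003,0,1,0.036,-0.024,-0.003,0,1,0.036,-0.024,-0.003,0,1,0.036,-0.024,-0.003,0,1,0.036,-0.024,-0.003,0,1,0.036,-0.024,-0.003,0,1,0.036,-0.024,-0.003,0,1,0.036,-0.024,-0.003,0,1,0.036,-0.024,-0.003,0,1,0.034,-0.02,-0.003,0.124,1])

```text
clock: 1.35
ee_pos: [0.5036, -0.218, 0.2997]
tcp_rot: [[0.992, 0.126, -0.0], [0.126, -0.992, 0.001], [-0.0, -0.001, -1.0]]
force: [0.6, -0.3, 0.1]
gripper_width: 1.002
```

jog_arm(commands=[0,0,0,0,1,0,0,0,0,1])

```text
clock: 1.55
ee_pos: [0.503, -0.2192, 0.2995]
tcp_rot: [[0.991, 0.131, -0.001], [0.131, -0.991, -0.0], [-0.001, 0.0, -1.0]]
force: [-0.4, -0.4, -1.1]
gripper_width: 0.996
```

```bash
python3 - <<'E'
from h import *
s=readout.read_state(); print(s['ee_pos'],np.degrees(np.arctan2(s['tcp_rot'][1,0],s['tcp_rot'][0,0])),s['force']); print(np.array(s['tcp_rot']).round(4))
import pickle; pickle.dump(s,open('s1.pkl','wb'))
cap('wrist','w1.png')
E
```

```text
[ 0.5030486  -0.21915872  0.2994634 ] 7.523936224654097 [-0.40609723 -0.38893786 -1.06161906]
[[ 9.914e-01  1.309e-01 -6.000e-04]
 [ 1.309e-01 -9.914e-01 -1.000e-04]
 [-7.000e-04  0.000e+00 -1.000e+00]]
```

View pics/w1.png

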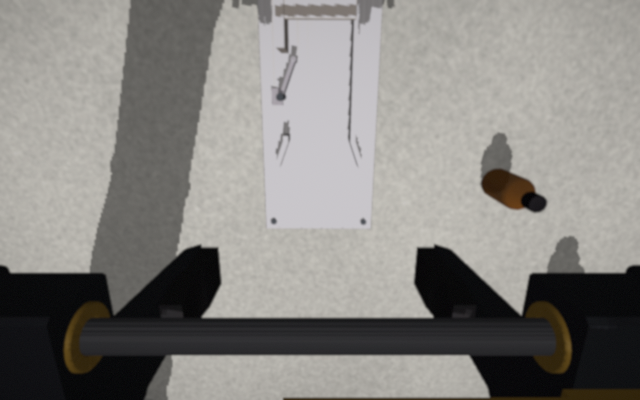

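The wrist view shows the dock: tail-end holes at (274,221) and (363,221), straight right rail from (349,138) to (351,20), pawl pivot at (280,97), tip at (294,50). The hood front edge is at row ~18.

```bash
python3 - <<'E'
from h import *
import pickle; s=pickle.load(open('s1.pkl','rb'))
im=cv2.cvtColor(cv2.imread('pics/w1.png'),cv2.COLOR_BGR2RGB)
crop(im,250,0,140,120,5.5,'w1a.png');crop(im,250,110,140,130,5.5,'w1b.png')
W=cam('wrist',s)
P={n:onplane(W,u,v,.006) for n,(u,v) in dict(d=(274,221),c=(363,221),D=(267,228.5),C=(371,228.5),D2=(262,40),C2=(380,40)).items()}
for k,v in P.items(): print(k,v.round(4))
for a,b in (('c','d'),('D','D2'),('C','C2'),('C','D')): d=P[b]-P[a];print(a,b,np.degrees(np.arctan2(d[1],d[0])).round(2),np.linalg.norm(d))
E
```

```text
d [ 0.4196 -0.1771  0.006 ]
c [ 0.4339 -0.2855  0.006 ]
D [ 0.4086 -0.1695  0.006 ]
C [ 0.4254 -0.297   0.006 ]
D2 [ 0.6216 -0.1449  0.006 ]
C2 [ 0.638 -0.269  0.006]
c d 97.51 0.1093285836722821
D D2 6.59 0.2144496781167704
C C2 7.48 0.2144482516690128
C D 97.51 0.12859274977384202
```

View pics/w1a.png

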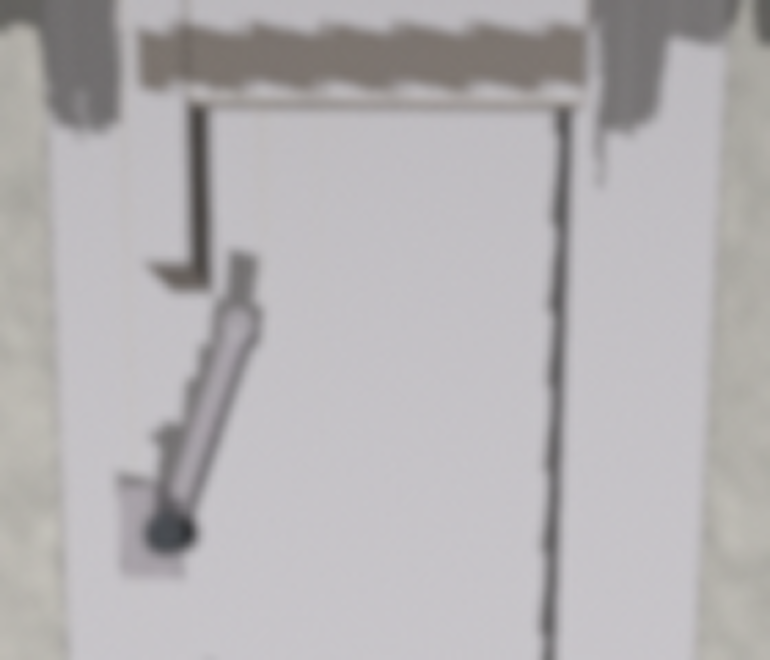

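View pics/w1b.png

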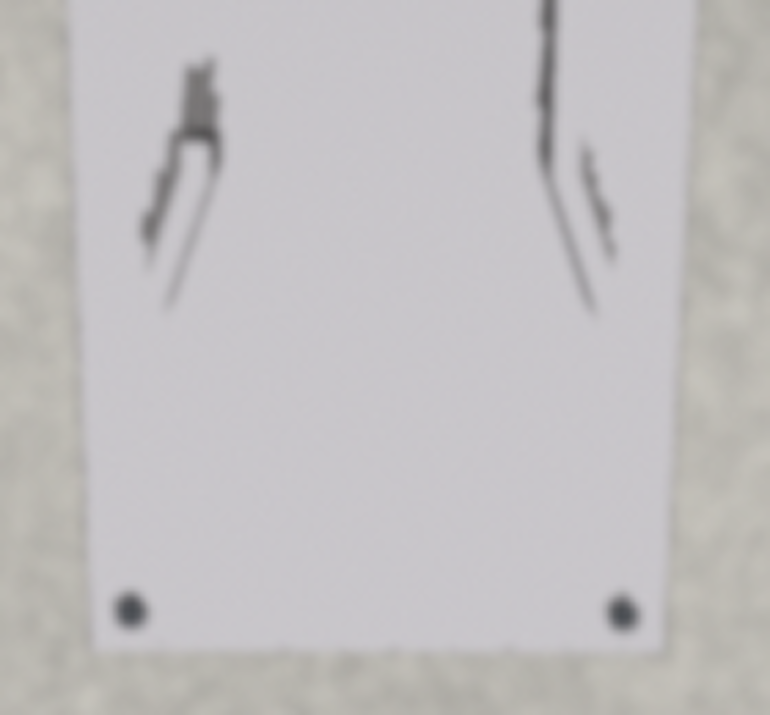

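jog_arm(commands=[0.006,-0.036,0.004,0,1,0.006,-0.036,0.004,0,1,0.006,-0.036,0.004,0,1,0.006,-0.036,0.004,0,1,0.006,-0.036,0.004,0,1,0.006,-0.036,0.004,0,1,0.006,-0.036,0.004,0,1,0.006,-0.036,0.004,0,1,0.006,-0.036,0.004,0,1,0.006,-0.036,0.004,0,1,0.006,-0.034,0.004,-0.104,1,0,0,0.006,-0.104,1])

```text
clock: 2.8
ee_pos: [0.5179, 0.1835, 0.2497]
tcp_rot: [[0.937, 0.348, 0.001], [0.348, -0.937, 0.004], [0.002, -0.003, -1.0]]
force: [-1.1, -0.2, -0.7]
gripper_width: 1.001
```

jog_arm(commands=[0,0,0,0,1,0,0,0,0,1])

```text
clock: 3.0
ee_pos: [0.5181, 0.1764, 0.2495]
tcp_rot: [[0.943, 0.333, -0.001], [0.333, -0.943, -0.002], [-0.001, 0.001, -1.0]]
force: [0.9, 0.4, -0.5]
gripper_width: 0.999
```

```bash
python3 - <<'E'
from h import *
s=readout.read_state(); print(s['ee_pos'],np.degrees(np.arctan2(s['tcp_rot'][1,0],s['tcp_rot'][0,0])),s['force'])
import pickle; pickle.dump(s,open('s2.pkl','wb'))
im=cap('wrist','w2.png'); crop(im,200,40,240,200,3.3,'w2a.png')
E
```

```text
[0.51813037 0.17641042 0.24954308] 19.47654872628205 [ 0.85039208  0.37916286 -0.51078176]
```

View pics/w2.png

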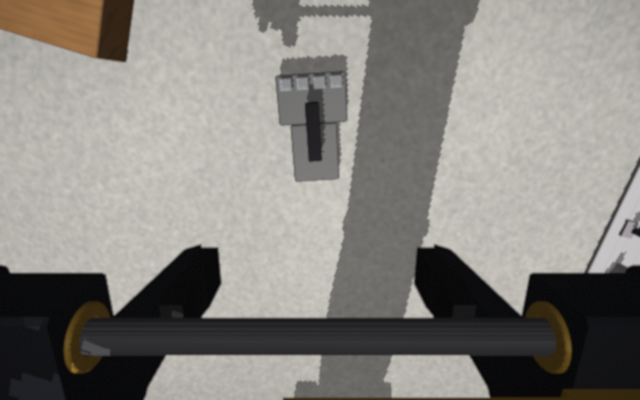

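View pics/w2a.png

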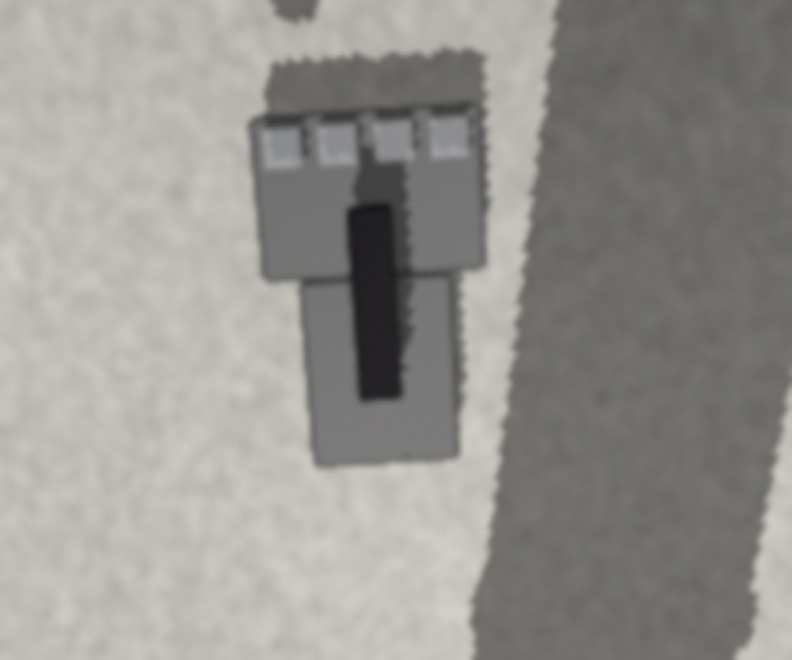

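The wrist view shows the cassette, head away, with the rib top from crop (369,207) to (381,399) and the tail's back edge from (317,467) to (459,458).

```bash
python3 - <<'E'
from h import *
import pickle; s=pickle.load(open('s2.pkl','rb')); W=cam('wrist',s)
im=cv2.cvtColor(cv2.imread('pics/w2.png'),cv2.COLOR_BGR2RGB)
g=lambda u,v,z: onplane(W,200+(u-1.15)/3.3,40+(v-1.15)/3.3,z)
m=(im.max(2)<52); m[:,:]&=False; sub=(im.max(2)<48); m[90:170,295:330]=sub[90:170,295:330]
n,l,st,c=cv2.connectedComponentsWithStats(m.astype('uint8')); i=1+np.argmax(st[1:,4]); print(st[i],c[i])
r=cv2.minAreaRect(np.argwhere(l==i)[:,::-1].astype(np.float32)); print(r)
f,b=g(369,207,.06),g(381,399,.06); d=f-b; print('rib',f,b,(f+b)/2,np.linalg.norm(d),np.degrees(np.arctan2(d[1],d[0])))
T=[g(*p,.03) for p in ((317,467),(459,458),(302,282),(449,273),(265,281),(484,267),(250,118))]
print('tail back mid',(T[0]+T[1])/2,'shoulder mid',(T[4]+T[5])/2,np.linalg.norm(T[4]-T[5]))
d=(T[4]+T[5])/2-(T[0]+T[1])/2; print(np.degrees(np.arctan2(d[1],d[0])),np.linalg.norm(d))
e=T[4]-T[5]; print(np.degrees(np.arctan2(e[1],e[0]))-90); e=T[0]-T[1]; print(np.degrees(np.arctan2(e[1],e[0]))-90)
ya=np.radians(21.8);print('mid from tail',(T[0]+T[1])/2+.05*np.array([np.cos(ya),np.sin(ya),0]))
E
```

```text
[306 102  16  58 722] [313.36703601 129.94044321]
((313.5, 130.5), (15.0, 57.0), 0.0)
rib [0.57931837 0.20231063 0.06      ] [0.53405238 0.18317867 0.06      ] [0.55668538 0.19274465 0.06      ] 0.04914307902342646 22.911663345062106
tail back mid [0.51144194 0.17318215 0.03      ] shoulder mid [0.56160738 0.19498179 0.03      ] 0.06179253488719731
23.48759972987499 0.05469730872232774
23.05367546849284
23.17797293370046
mid from tail [0.55786623 0.19175054 0.03      ]
```

jog_arm(commands=[0.018,-0.001,0.03,0,0.6,0.018,-0.001,0.03,0,0.6,0,0,0.03,-0.061,0.6,0,0,0.03,0,0.6,0,0,0.02,0,0.6,0,0,0,0,0.6,0,0,0,0,0.6])

```text
clock: 3.75
ee_pos: [0.5517, 0.1921, 0.1102]
tcp_rot: [[0.918, 0.396, 0.001], [0.396, -0.918, -0.001], [0.0, 0.001, -1.0]]
force: [0.3, 0.7, 0.4]
gripper_width: 0.598
```

```bash
python3 - <<'E'
from h import *
s=readout.read_state(); print(s['ee_pos'],np.degrees(np.arctan2(s['tcp_rot'][1,0],s['tcp_rot'][0,0])),s['force'])
im=cap('wrist','w3.png')
E
```

```text
[0.55168152 0.19207665 0.1102344 ] 23.331555898429837 [0.27074815 0.73491514 0.36519516]
```

View pics/w3.png

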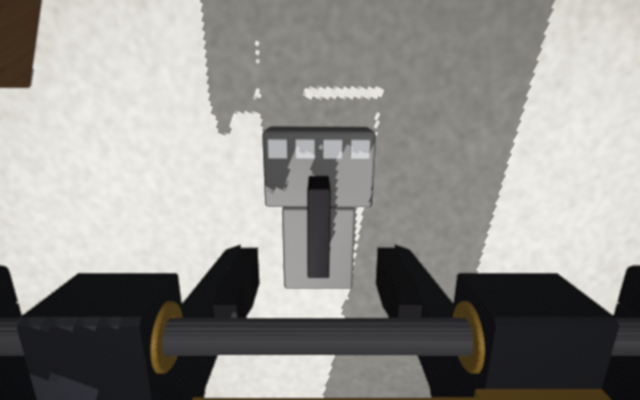

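The fingers straddle the rib, which is at columns 307–330, centred on the jaws. I'll go down and grip.

jog_arm(commands=[0,0,0.02,0,0.6,0,0,0.02,0,0.6,0,0,0.011,0,0.6,0,0,0,0,0.6,0,0,0,0,0.6])

```text
clock: 4.3
ee_pos: [0.5518, 0.1933, 0.0596]
tcp_rot: [[0.917, 0.398, 0.001], [0.398, -0.917, 0.0], [0.001, 0.0, -1.0]]
force: [0.0, 0.4, 0.5]
gripper_width: 0.605
```

jog_arm(commands=[0,0,0,0,0,0,0,0,0,0,0,0,0,0,0,0,0,0,0,0,0,0,0,0,0,0,0,0,0,0,0,0,0,0,0,0,0,0,0,0], squeeze=35)

```text
clock: 5.1
ee_pos: [0.5512, 0.1929, 0.0588]
tcp_rot: [[0.917, 0.398, 0.0], [0.398, -0.917, -0.0], [-0.0, 0.0, -1.0]]
force: [0.1, -0.4, 1.7]
gripper_width: 0.134
```

jog_arm(commands=[0,0,-0.015,0,0,0,0,-0.03,0,0,0,0,-0.03,0,0,0,0,-0.03,0,0,0,0,-0.035,0,0,0,0,0,0,0,0,0,0,0,0])

```text
clock: 5.8
ee_pos: [0.5511, 0.1933, 0.1996]
tcp_rot: [[0.917, 0.398, 0.001], [0.398, -0.917, 0.001], [0.001, -0.0, -1.0]]
force: [-0.6, -0.5, -1.9]
gripper_width: 0.131
```

```bash
python3 - <<'E'
from h import *
s=readout.read_state(); print(s['ee_pos'],np.degrees(np.arctan2(s['tcp_rot'][1,0],s['tcp_rot'][0,0])),s['force'],s['gripper_width'])
im=cap('wrist','w4.png');import pickle; pickle.dump(s,open('s4.pkl','wb'))
E
```

```text
[0.55106276 0.19327575 0.19964618] 23.480214092699452 [-0.60210498 -0.46673722 -1.90764903] 0.13063747662887693
```

View pics/w4.png

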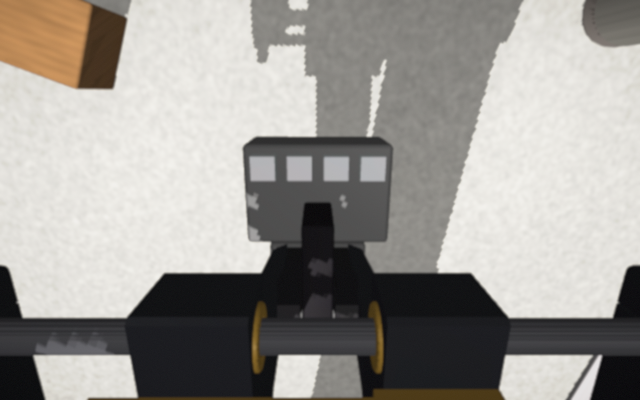

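The cassette is held level, with shoulder corners at (250,241) and (387,241) and the front edge at (244..391,~150).

```bash
python3 - <<'E'
from h import *
import pickle; s=pickle.load(open('s4.pkl','rb')); W=cam('wrist',s)
R=np.array(s['tcp_rot']);p=np.array(s['ee_pos'])
for u,v in ((249.5,241),(387.5,240),(243.5,150),(391.5,150),(249,156),(387,156)):
    print((R.T@(onplane(W,u,v,p[2]-.0288)-p)).round(4))
print((R.T@(onplane(W,318,204,p[2]+.0012)-p)).round(4),'rib front top')
E
```

```text
[ 0.0112 -0.03    0.0288]
[0.0117 0.032  0.0288]
[ 0.0522 -0.0302  0.0289]
[0.0522 0.0314 0.0289]
[ 0.0497 -0.028   0.0289]
[0.0497 0.0296 0.0289]
[ 0.0381  0.0007 -0.0012] rib front top
```

jog_arm(commands=[-0.015,0.02,0,0,0,-0.021,0.029,0,0,0,-0.021,0.029,0,0,0,-0.021,0.029,0,0,0,-0.021,0.029,0,0,0,-0.021,0.029,0,0,0,-0.021,0.029,0,0,0,-0.021,0.029,0,0,0,-0.021,0.029,0,0,0,-0.021,0.029,0,0,0,-0.021,0.029,0,0,0,-0.015,0.02,0,0,0])

```text
clock: 7.05
ee_pos: [0.4603, -0.2076, 0.1972]
tcp_rot: [[0.918, 0.396, -0.004], [0.396, -0.918, 0.0], [-0.004, -0.002, -1.0]]
force: [0.2, -0.3, -1.5]
gripper_width: 0.133
```

jog_arm(commands=[-0.011,0.017,0,0.09,0,0,0,0,0.09,0,0,0,0.02,0.088,0,0,0,0.03,0,0,0,0,0.03,0,0,0,0,0,0,0,0,0,0,0,0])

```text
clock: 7.75
ee_pos: [0.4589, -0.2245, 0.1183]
tcp_rot: [[0.992, 0.128, -0.002], [0.128, -0.992, 0.001], [-0.002, -0.001, -1.0]]
force: [0.7, 0.8, -1.7]
gripper_width: 0.135
```

```bash
python3 - <<'E'
from h import *
s=readout.read_state(); print(s['ee_pos'],np.degrees(np.arctan2(s['tcp_rot'][1,0],s['tcp_rot'][0,0])),s['force'],s['gripper_width'])
im=cap('wrist','w5.png');import pickle; pickle.dump(s,open('s5.pkl','wb'))
crop(im,190,0,260,260,3,'w5a.png')
E
```

```text
[ 0.45885176 -0.22450493  0.11833569] 7.335802064127435 [ 0.6730278   0.84048337 -1.67405173] 0.13482828680863373
```

View pics/w5.png

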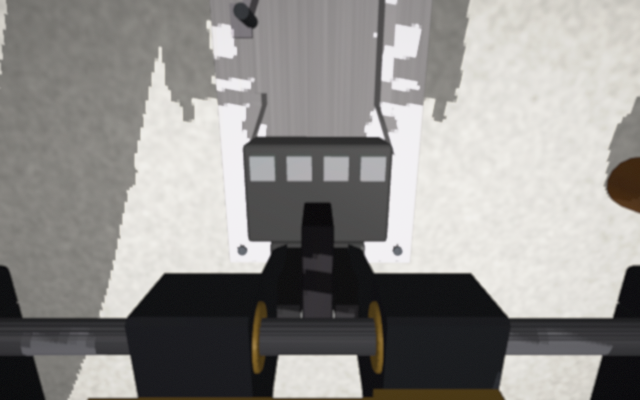

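View pics/w5a.png

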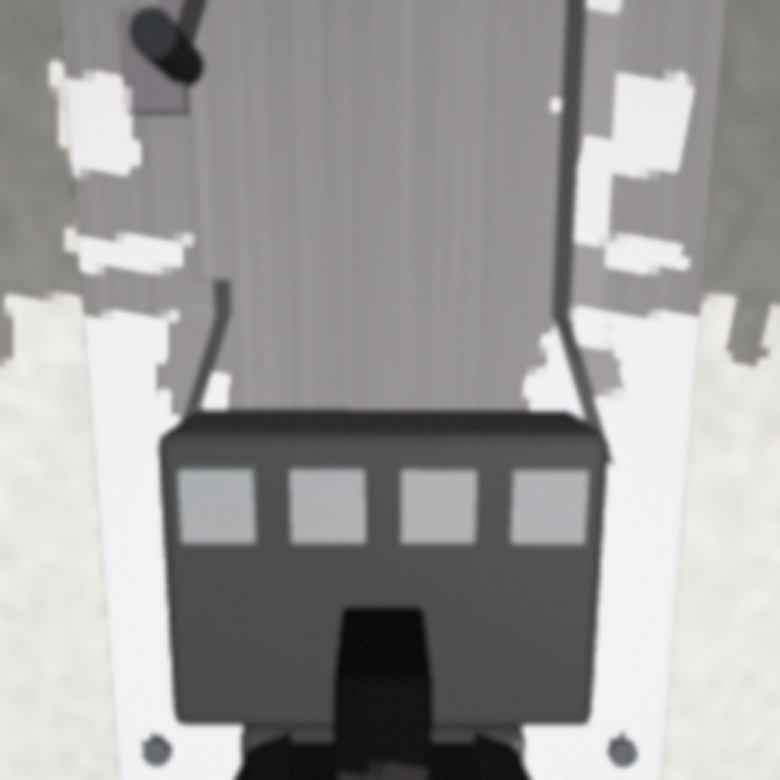

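```bash
python3 - <<'E'
from h import *
import pickle; s=pickle.load(open('s5.pkl','rb')); W=cam('wrist',s)
R=np.array(s['tcp_rot']);p=np.array(s['ee_pos'])
g=lambda u,v,z:(R.T@(onplane(W,190+(u-1)/3,(v-1)/3,z)-p)).round(4)
print('holes',g(157,750,.006),g(622,751,.006))
print('edges',g(85,318,.006),g(699,318,.006), 'low',g(108,600,.006),g(673,600,.006))
print('bend base',g(231,312,.006),g(556,316,.006))
print('flare start top',g(608,463,.03))
z=p[2]-.0288
print('cass',g(163,436,z),g(606,436,z),g(177,722,z),g(591,722,z))
E
```

```text
holes [-0.0317 -0.0528  0.1124] [-0.0319  0.0568  0.1123]
edges [ 0.067  -0.0618  0.1123] [0.067  0.0665 0.1122] low [ 0.0053 -0.0616  0.1124] [0.0054 0.0659 0.1123]
bend base [ 0.0682 -0.0313  0.1122] [0.0674 0.0366 0.1122]
flare start top [0.0405 0.0443 0.0882]
cass [ 0.0544 -0.03    0.0287] [0.0544 0.0312 0.0287] [ 0.0116 -0.0304  0.0288] [0.0117 0.0315 0.0287]
```

jog_arm(commands=[0,0.0016,0,0.004,0,0,0,0.015,0,0,0,0,0.015,0,0,0,0,0.012,0,0,0,0,0.006,0,0,0,0,0,0,0,0,0,0,0,0])

```text
clock: 8.5
ee_pos: [0.4596, -0.2268, 0.0711]
tcp_rot: [[0.992, 0.124, 0.001], [0.124, -0.992, -0.0], [0.001, 0.0, -1.0]]
force: [-0.9, 0.0, -1.1]
gripper_width: 0.132
```

jog_arm(commands=[0,0,0.0015,0,0,0,0,0.001,0,0,0,0,0,0,0])

```text
clock: 8.8
ee_pos: [0.4594, -0.2267, 0.0684]
tcp_rot: [[0.992, 0.124, 0.0], [0.124, -0.992, -0.0], [0.0, 0.0, -1.0]]
force: [0.2, -0.4, -1.8]
gripper_width: 0.132
```

jog_arm(commands=[0,0,0.001,0,0,0,0,0.001,0,0,0,0,0,0,0])

```text
clock: 9.1
ee_pos: [0.4592, -0.2266, 0.0661]
tcp_rot: [[0.992, 0.125, -0.0], [0.125, -0.992, 0.0], [-0.0, -0.0, -1.0]]
force: [0.4, 1.0, -1.9]
gripper_width: 0.135
```

jog_arm(commands=[0,0,0.001,0,0,0,0,0,0,0])

```text
clock: 9.3
ee_pos: [0.4593, -0.2267, 0.0651]
tcp_rot: [[0.992, 0.125, -0.0], [0.125, -0.992, -0.0], [-0.0, 0.0, -1.0]]
force: [-0.3, 0.1, -1.6]
gripper_width: 0.131
```

jog_arm(commands=[0,0,0.001,0,0,0,0,0,0,0])

```text
clock: 9.5
ee_pos: [0.4593, -0.2267, 0.0648]
tcp_rot: [[0.992, 0.125, 0.0], [0.125, -0.992, -0.0], [0.0, 0.0, -1.0]]
force: [-0.7, -0.4, 4.8]
gripper_width: 0.132
```

jog_arm(commands=[0.003,0,-0.0004,0,0,0.005,0,0,0,0,0.005,0,0,0,0,0.005,0,0,0,0,0,0,0,0,0])

```text
clock: 10.0
ee_pos: [0.4785, -0.2243, 0.0648]
tcp_rot: [[0.992, 0.125, 0.002], [0.125, -0.992, -0.0], [0.002, 0.001, -1.0]]
force: [-0.1, 0.4, 2.4]
gripper_width: 0.133
```

```bash
python3 - <<'E'
from h import *
import pickle; s=pickle.load(open('s1.pkl','rb')); W=cam('wrist',s)
p=np.array([.560-.020*.992,-.2143-.02*.125]);a=np.radians(7.15);M=np.array([[np.cos(a),np.sin(a)],[-np.sin(a),np.cos(a)]])
for n,(u,v),z in (('tip',(245,310),.03),('tip',(255,322),.03),('pivot',(172,530),.04),('hood edge',(380,100),.05),('gap',(195,290),.006)):
  for zz in (z-.006,z,z+.006): print(n,zz,(M@(onplane(W,250+u/5.5,v/5.5,zz)[:2]-p)).round(4))
E
```

```text
tip 0.024 [0.0723 0.0258]
tip 0.03 [0.0718 0.0255]
tip 0.036 [0.0713 0.0251]
tip 0.024 [0.0702 0.024 ]
tip 0.03 [0.0698 0.0237]
tip 0.036 [0.0693 0.0233]
pivot 0.034 [0.0329 0.0394]
pivot 0.04 [0.033  0.0388]
pivot 0.046 [0.0331 0.0383]
hood edge 0.044000000000000004 [0.1045 0.001 ]
hood edge 0.05 [0.1034 0.001 ]
hood edge 0.056 [0.1024 0.001 ]
gap 0.0 [0.078  0.0371]
gap 0.006 [0.0774 0.0366]
gap 0.012 [0.0768 0.0361]
```

jog_arm(commands=[0.005,0,0,0,0,0.006,0,0,0,0,0.006,0,0,0,0,0.006,0,0,0,0,0.006,0,0,0,0,0,0,0,0,0])

```text
clock: 10.6
ee_pos: [0.5071, -0.2207, 0.0648]
tcp_rot: [[0.992, 0.125, 0.002], [0.125, -0.992, -0.0], [0.002, 0.0, -1.0]]
force: [-0.9, 0.5, 3.3]
gripper_width: 0.132
```

```bash
python3 - <<'E'
from h import *
s=readout.read_state(); print(s['ee_pos'],np.degrees(np.arctan2(s['tcp_rot'][1,0],s['tcp_rot'][0,0])),s['force'],s['moment'])
im=cap('wrist','w6.png');import pickle; pickle.dump(s,open('s6.pkl','wb'))
crop(im,190,0,260,260,3,'w6a.png')
E
```

```text
[ 0.50710171 -0.22071099  0.06479156] 7.181802296118701 [-0.86887612  0.45046047  3.33134459] [ 0.01926978  0.10112485 -0.01779465]
```

View pics/w6a.png

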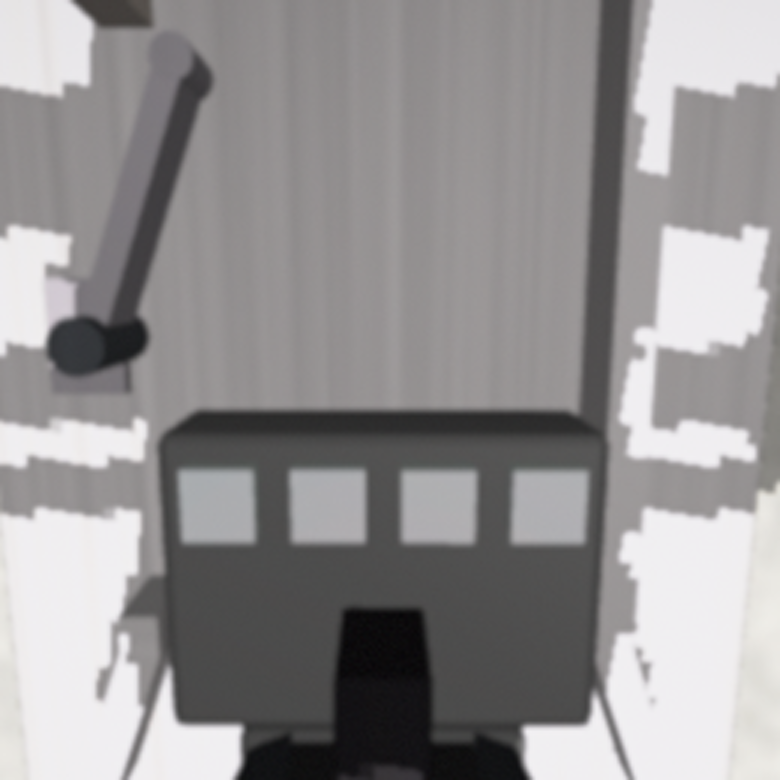

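The head sits inside the straight rails with no side force. The pawl tip is at crop (173,50) and the pivot at (80,345).

```bash
python3 - <<'E'
from h import *
import pickle; s=pickle.load(open('s6.pkl','rb')); W=cam('wrist',s)
R=np.array(s['tcp_rot']);p=np.array(s['ee_pos'])
g=lambda u,v,z:(R.T@(onplane(W,190+(u-1)/3,(v-1)/3,z)-p)).round(4)
for z in (.024,.03,.036): print(g(172,35,z),g(173,55,z),g(80,345,z))
print(g(164,436,.036),g(606,436,.036),g(591,722,.036), 'rail base',g(585,300,.006),g(597,30,.006))
E
```

```text
[ 0.1066 -0.028   0.041 ] [ 0.1041 -0.028   0.041 ] [ 0.0659 -0.0437  0.0409]
[ 0.1054 -0.027   0.035 ] [ 0.1031 -0.027   0.035 ] [ 0.0662 -0.0421  0.0349]
[ 0.1043 -0.0259  0.029 ] [ 0.102  -0.0259  0.029 ] [ 0.0666 -0.0404  0.0289]
[ 0.0544 -0.0298  0.0289] [0.0544 0.0312 0.0289] [0.0116 0.0315 0.0288] rail base [0.0718 0.0328 0.0589] [0.1107 0.0324 0.059 ]
```

jog_arm(commands=[0.005,0,0,0,0,0.005,0,0,0,0,0.005,0,0,0,0,0.005,0,0,0,0,0,0,0,0,0])

```text
clock: 11.15
ee_pos: [0.5259, -0.2185, 0.0648]
tcp_rot: [[0.992, 0.124, 0.0], [0.124, -0.992, -0.0], [-0.0, 0.0, -1.0]]
force: [-1.0, -1.0, 5.4]
gripper_width: 0.135
```

jog_arm(commands=[0.004,0,-0.0003,0,0,0.004,0,0,0,0,0.004,0,0,0,0,0.004,0,0,0,0,0.004,0,0,0,0,0,0,0,0,0])

```text
clock: 11.75
ee_pos: [0.5466, -0.216, 0.0648]
tcp_rot: [[0.992, 0.125, 0.001], [0.125, -0.992, -0.0], [0.001, 0.001, -1.0]]
force: [-0.5, -0.6, 0.7]
gripper_width: 0.132
```

jog_arm(commands=[0.004,0,0,0,0,0.004,0,0,0,0,0.004,0,0,0,0,0.004,0,0,0,0,0,0,0,0,0])

```text
clock: 12.25
ee_pos: [0.5635, -0.2135, 0.0649]
tcp_rot: [[0.992, 0.125, 0.003], [0.125, -0.992, 0.0], [0.003, 0.0, -1.0]]
force: [0.9, -1.3, -1.2]
gripper_width: 0.133
```

jog_arm(commands=[0.004,0,0,0,0,0.004,0,0,0,0,0.004,0,0,0,0,0,0,0,0,0])

```text
clock: 12.65
ee_pos: [0.5747, -0.212, 0.0649]
tcp_rot: [[0.992, 0.125, 0.002], [0.125, -0.992, 0.0], [0.002, 0.0, -1.0]]
force: [1.3, -2.1, -1.4]
gripper_width: 0.137
```

jog_arm(commands=[0.003,0,0.0002,0,0,0.003,0,0,0,0,0.003,0,0,0,0,0,0,0,0,0])

```text
clock: 13.05
ee_pos: [0.5832, -0.2111, 0.0648]
tcp_rot: [[0.992, 0.125, 0.001], [0.125, -0.992, -0.0], [0.001, 0.0, -1.0]]
force: [0.2, -1.9, -0.2]
gripper_width: 0.138
```

```bash
python3 - <<'E'
from h import *
s=readout.read_state(); print(s['ee_pos'],s['force'],s['moment'])
im=cap('wrist','w7.png');import pickle; pickle.dump(s,open('s7.pkl','wb'))
crop(im,190,0,260,260,3,'w7a.png')
E
```

```text
[ 0.58322182 -0.21113633  0.06481542] [ 0.19739723 -1.93622782 -0.22384848] [-0.36346799  0.0811457   0.02273305]
```

View pics/w7a.png

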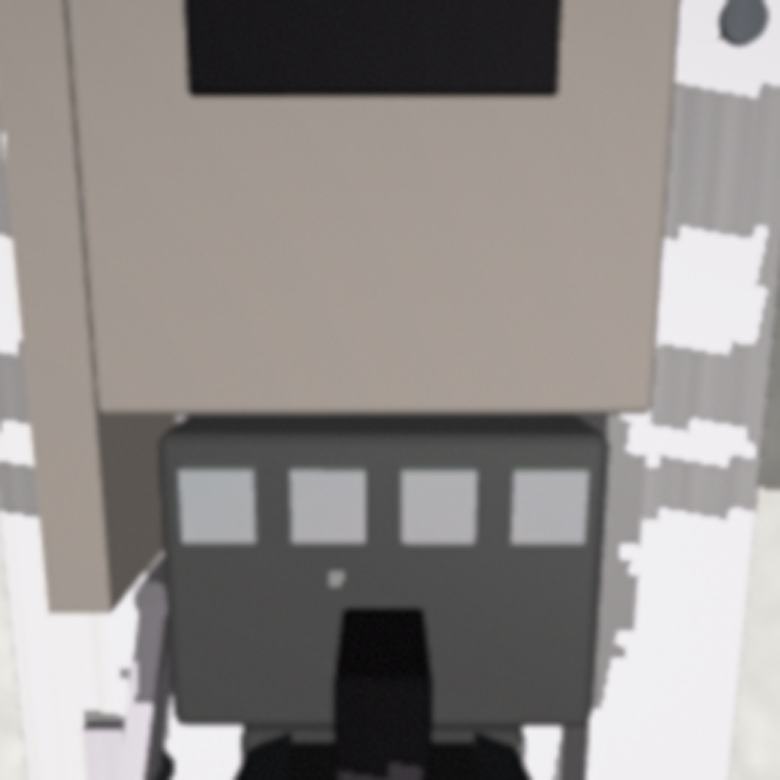

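The pawl is now pushed aside, against the head's left side at crop (150,620). The head's front edge is right at the hood's edge, row ~412. Continuing in small steps.

jog_arm(commands=[0.002,0,0,0,0,0.002,0,0,0,0,0.002,0,0,0,0,0,0,0,0,0])

```text
clock: 13.5
ee_pos: [0.5887, -0.2105, 0.0648]
tcp_rot: [[0.992, 0.125, 0.001], [0.125, -0.992, -0.0], [0.001, 0.0, -1.0]]
force: [-2.1, -1.1, 1.5]
gripper_width: 0.133
```

jog_arm(commands=[0.001,0,0,0,0,0.001,0,0,0,0,0,0,0,0,0])

```text
clock: 13.8
ee_pos: [0.5903, -0.2103, 0.0648]
tcp_rot: [[0.992, 0.124, 0.0], [0.124, -0.992, -0.0], [0.0, 0.0, -1.0]]
force: [-3.1, -1.6, 4.7]
gripper_width: 0.132
```

jog_arm(commands=[0.001,0,0,0,0,0.001,0,0,0,0,0,0,0,0,0])

```text
clock: 14.1
ee_pos: [0.5924, -0.2101, 0.0648]
tcp_rot: [[0.992, 0.124, 0.0], [0.124, -0.992, -0.0], [0.0, 0.0, -1.0]]
force: [-3.2, -2.1, 4.5]
gripper_width: 0.134
```

jog_arm(commands=[0.001,0,-0.0002,0,0,0.001,0,0,0,0,0,0,0,0,0])

```text
clock: 14.4
ee_pos: [0.5947, -0.2096, 0.0648]
tcp_rot: [[0.992, 0.125, 0.001], [0.125, -0.992, 0.0], [0.001, 0.0, -1.0]]
force: [-1.7, -1.2, 1.5]
gripper_width: 0.131
```

jog_arm(commands=[0.001,0,0,0,0,0.001,0,0,0,0,0,0,0,0,0])

```text
clock: 14.7
ee_pos: [0.5967, -0.2093, 0.0648]
tcp_rot: [[0.992, 0.125, 0.001], [0.125, -0.992, 0.0], [0.001, 0.0, -1.0]]
force: [-1.2, -2.0, 1.3]
gripper_width: 0.135
```

jog_arm(commands=[0.001,0,0,0,0,0,0,0,0,0])

```text
clock: 14.9
ee_pos: [0.5971, -0.2093, 0.0648]
tcp_rot: [[0.992, 0.125, -0.0], [0.125, -0.992, 0.0], [-0.0, -0.0, -1.0]]
force: [-2.7, -2.0, 1.7]
gripper_width: 0.133
```

jog_arm(commands=[0.001,0,0,0,0,0,0,0,0,0])

```text
clock: 15.1
ee_pos: [0.5972, -0.2093, 0.0648]
tcp_rot: [[0.992, 0.124, -0.002], [0.124, -0.992, -0.0], [-0.002, -0.0, -1.0]]
force: [-5.4, -2.3, 4.6]
gripper_width: 0.136
```

jog_arm(commands=[0.001,0,0,0,0,0,0,0,0,0])

```text
clock: 15.3
ee_pos: [0.5974, -0.2094, 0.0649]
tcp_rot: [[0.992, 0.124, -0.004], [0.124, -0.992, -0.0], [-0.004, -0.0, -1.0]]
force: [-6.4, -1.7, 5.5]
gripper_width: 0.133
```

jog_arm(commands=[0.001,0,0,0,0,0,0,0,0,0])

```text
clock: 15.5
ee_pos: [0.5981, -0.2093, 0.0648]
tcp_rot: [[0.992, 0.124, -0.004], [0.124, -0.992, -0.0], [-0.004, -0.0, -1.0]]
force: [-7.3, -1.7, 6.3]
gripper_width: 0.129
```

jog_arm(commands=[0.001,0,0,0,0,0,0,0,0,0])

```text
clock: 15.7
ee_pos: [0.5988, -0.2092, 0.0648]
tcp_rot: [[0.992, 0.124, -0.005], [0.124, -0.992, -0.0], [-0.005, -0.0, -1.0]]
force: [-6.8, -2.3, 5.7]
gripper_width: 0.13
```

Contact with the plate is at TCP x ≈ 0.597, where the force stepped up. The side force is still −2 N, so the pawl is still held aside.

jog_arm(commands=[0.001,0,0,0,0,0,0,0,0,0])

```text
clock: 15.9
ee_pos: [0.5995, -0.2091, 0.0649]
tcp_rot: [[0.992, 0.124, -0.006], [0.124, -0.992, -0.0], [-0.006, -0.0, -1.0]]
force: [-7.8, -2.1, 6.5]
gripper_width: 0.134
```

jog_arm(commands=[0.001,0,0,0,0,0,0,0,0,0])

```text
clock: 16.1
ee_pos: [0.6001, -0.2091, 0.0648]
tcp_rot: [[0.992, 0.124, -0.006], [0.124, -0.992, -0.0], [-0.006, -0.001, -1.0]]
force: [-8.3, -1.8, 7.9]
gripper_width: 0.131
```

jog_arm(commands=[0.001,0,0,0,0,0,0,0,0,0])

```text
clock: 16.3
ee_pos: [0.6009, -0.2089, 0.0649]
tcp_rot: [[0.992, 0.124, -0.007], [0.124, -0.992, -0.0], [-0.007, -0.001, -1.0]]
force: [-9.2, -1.4, 7.7]
gripper_width: 0.128
```

```bash
python3 - <<'E'
from h import *
s=readout.read_state(); print(s['ee_pos'],s['force'],s['moment'])
im=cap('wrist','w8.png');crop(im,190,0,260,260,3,'w8a.png')
E
```

```text
[ 0.60086812 -0.20894424  0.06485885] [-9.24794689 -1.4347887   7.65552305] [-0.33090267  1.78502252  0.11156426]
```

View pics/w8a.png

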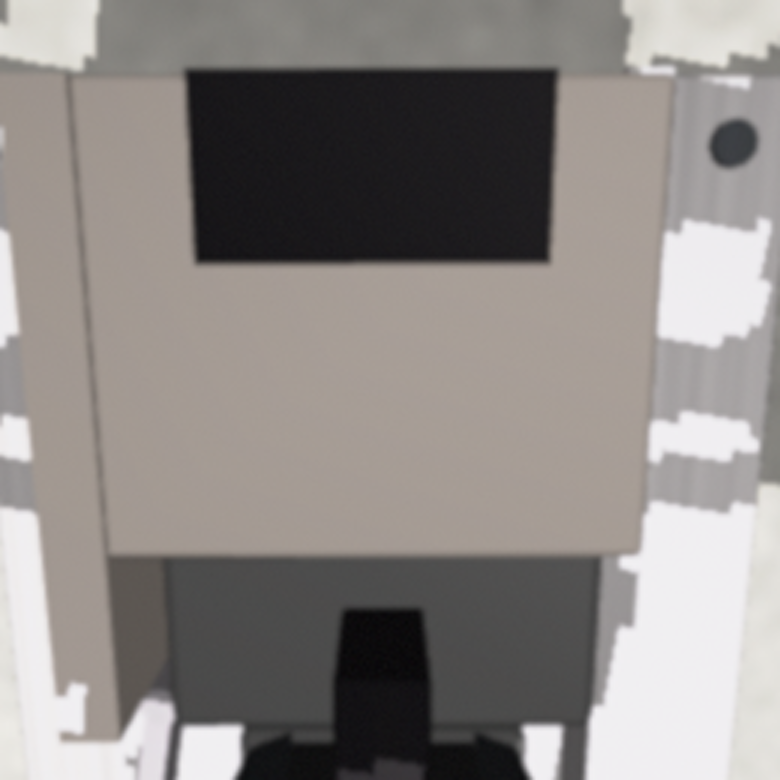

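The pawl tip, at crop (155,695), is still about 3–4 mm ahead of the shoulder at row 722. I'll keep going.

jog_arm(commands=[0.001,0,-0.0002,0,0,0,0,0,0,0])

```text
clock: 16.55
ee_pos: [0.6018, -0.2088, 0.0649]
tcp_rot: [[0.992, 0.124, -0.007], [0.124, -0.992, -0.0], [-0.007, -0.001, -1.0]]
force: [-9.5, -2.0, 6.4]
gripper_width: 0.129
```

jog_arm(commands=[0.001,0,0,0,0,0,0,0,0,0])

```text
clock: 16.75
ee_pos: [0.6025, -0.2088, 0.0649]
tcp_rot: [[0.992, 0.124, -0.008], [0.124, -0.992, -0.0], [-0.008, -0.001, -1.0]]
force: [-10.3, -2.2, 7.8]
gripper_width: 0.134
```

jog_arm(commands=[0.001,0,0,0,0,0,0,0,0,0])

```text
clock: 16.95
ee_pos: [0.6035, -0.2086, 0.0649]
tcp_rot: [[0.992, 0.124, -0.008], [0.124, -0.992, -0.0], [-0.008, -0.001, -1.0]]
force: [-9.6, -2.2, 7.5]
gripper_width: 0.128
```

jog_arm(commands=[0.001,0,0,0,0,0,0,0,0,0])

```text
clock: 17.15
ee_pos: [0.6045, -0.2084, 0.0649]
tcp_rot: [[0.992, 0.124, -0.008], [0.124, -0.992, -0.0], [-0.008, -0.001, -1.0]]
force: [-10.3, -1.4, 8.2]
gripper_width: 0.134
```

```bash
python3 - <<'E'
from h import *
s=readout.read_state(); print(s['ee_pos'],s['force'],s['moment'])
im=cap('wrist','w9.png');crop(im,190,150,120,110,6,'w9a.png')
E
```

```text
[ 0.60447368 -0.20843195  0.06489463] [-10.30555774  -1.36943773   8.18435462] [-0.37938025  1.8232472   0.0869557 ]
```

View pics/w9a.png

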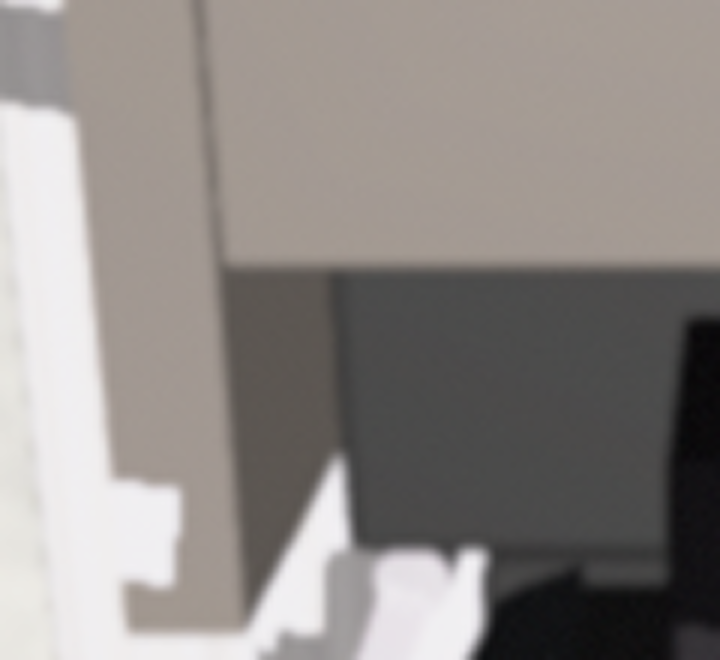

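The pawl tip, at crop (408,550), has swung in behind the shoulder, inside the head's edge at column 355, so it has clicked. I'll ease back to unload and check that it holds.

jog_arm(commands=[-0.002,0,-0.0002,0,0,-0.002,0,0,0,0,0,0,0,0,0])

```text
clock: 17.5
ee_pos: [0.603, -0.2085, 0.0649]
tcp_rot: [[0.992, 0.124, -0.002], [0.124, -0.992, 0.0], [-0.002, -0.0, -1.0]]
force: [-4.8, -0.7, 1.4]
gripper_width: 0.133
```

jog_arm(commands=[-0.002,0,-0.0001,0,0,0,0,0,0,0])

```text
clock: 17.7
ee_pos: [0.6027, -0.2085, 0.0651]
tcp_rot: [[0.992, 0.125, 0.001], [0.125, -0.992, 0.0], [0.001, -0.0, -1.0]]
force: [-0.8, -1.9, -3.9]
gripper_width: 0.131
```

jog_arm(commands=[-0.0015,0,0.0003,0,0,0,0,0,0,0,0,0,0,0,0])

```text
clock: 18.0
ee_pos: [0.6024, -0.2085, 0.0652]
tcp_rot: [[0.992, 0.125, 0.004], [0.125, -0.992, 0.0], [0.004, 0.0, -1.0]]
force: [4.2, -2.1, -6.9]
gripper_width: 0.131
```

It holds against a 4 N backward pull, so it is locked. Now I'll release: neutralise the load, open partway and lift.

jog_arm(commands=[0.0014,0,0.0001,0,0,0,0,0,0,0])

```text
clock: 18.2
ee_pos: [0.6026, -0.2085, 0.0652]
tcp_rot: [[0.992, 0.125, 0.001], [0.125, -0.992, 0.0], [0.001, -0.0, -1.0]]
force: [2.2, -0.3, -5.1]
gripper_width: 0.132
```

jog_arm(commands=[0,0,0,0,0.2,0,0,0,0,0.35,0,0,0,0,0.5,0,0,0,0,0.5,0,0,0,0,0.5,0,0,0,0,0.5])

```text
clock: 18.8
ee_pos: [0.602, -0.2087, 0.0651]
tcp_rot: [[0.992, 0.124, -0.0], [0.124, -0.992, -0.0], [-0.0, 0.0, -1.0]]
force: [-0.2, 0.4, -0.3]
gripper_width: 0.501
```

jog_arm(commands=[0,0,-0.005,0,0.5,0,0,-0.02,0,0.5,0,0,-0.03,0,0.5,0,0,-0.03,0,0.5,-0.02,0,-0.03,0,0.5,-0.03,0,-0.03,0,0.5,-0.03,0,0,0,0.5,-0.02,0,0,0,0.5,0,0,0,0,0.5,0,0,0,0,0.5])

```text
clock: 19.8
ee_pos: [0.5037, -0.2212, 0.2105]
tcp_rot: [[0.992, 0.124, 0.002], [0.124, -0.992, -0.0], [0.002, 0.0, -1.0]]
force: [1.3, -0.4, -0.2]
gripper_width: 0.498
```

```bash
python3 - <<'E'
from h import *
s=readout.read_state(); print(s['ee_pos'],s['force'],s['clock'])
im=cap('wrist','w10.png');import pickle; pickle.dump(s,open('s10.pkl','wb'))
crop(im,230,0,200,200,4,'w10a.png')
a=cap('scene','sc1.png');b=cap('side','sd1.png');crop(b,225,220,160,90,5,'sd1a.png')
E
```

```text
[ 0.50373327 -0.22122665  0.21050227] [ 1.27856237 -0.43088988 -0.18060799] 19.8
```

View pics/w10a.png

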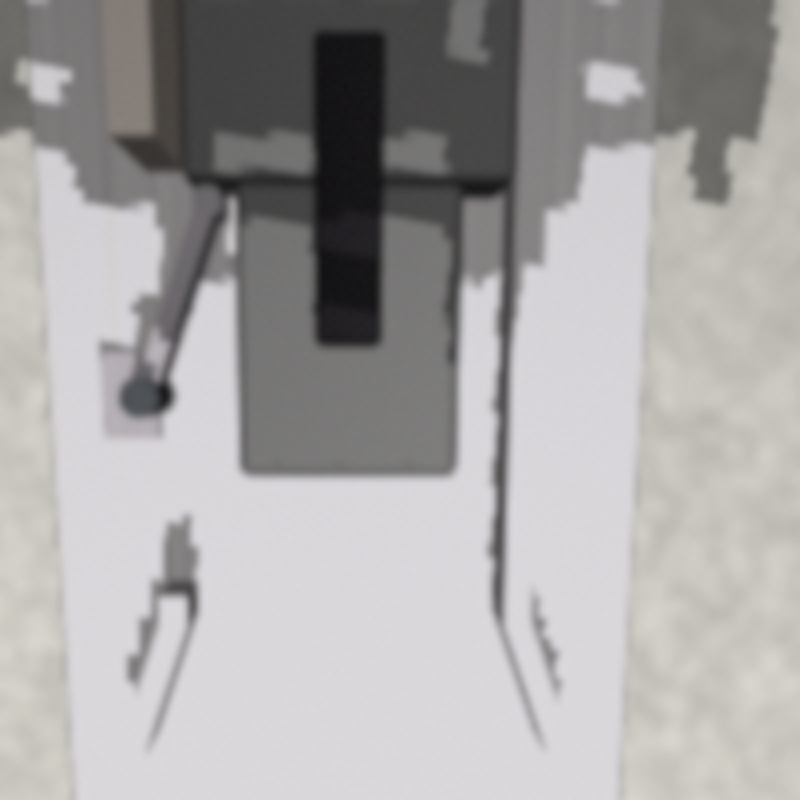

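View pics/sd1a.png

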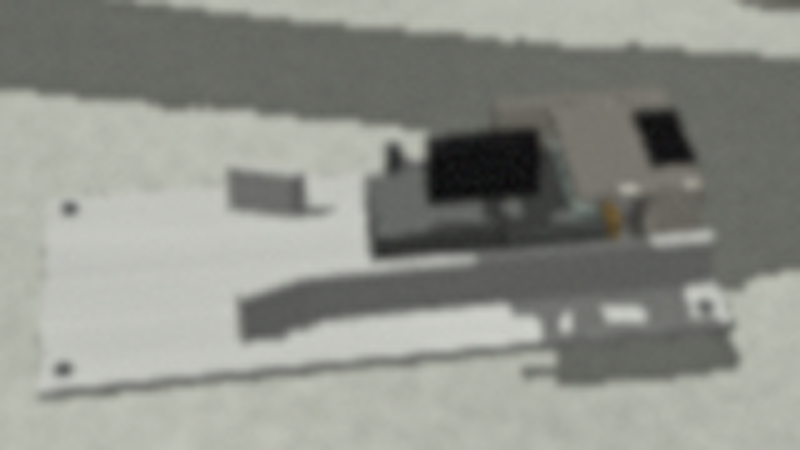

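View pics/sc1.png

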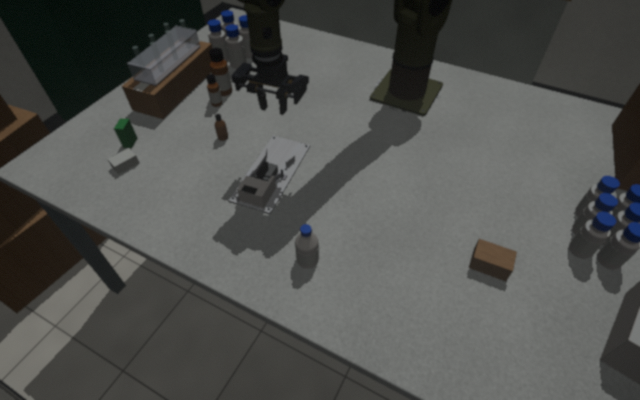

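The wrist view shows the pawl tip at (210,195) seated behind the left shoulder (row ~185). The cassette is straight and flat, and the plate is touching in the side view. The bottles (307,245 and 221,128) and the carton (494,258) have not moved.

```bash
python3 -c "
from h import *
print(ticket.sign_off())"
```

```text
the job is handed in; nothing more can be done
None
```

The cassette is locked in the photometer, and the job was handed in at about 20 s on the robot's clock. I gripped it by its rib, laid it flat in the track mouth head first, and pushed it in 1 mm steps until the pawl dropped in behind the wide part.

**Push force:** the highest I read along the track was about 10 N at the wrist, including friction and the pawl, so the plate itself saw less. These are readings at the end of each step, not a continuous record.

**The click:** I did not feel a clear force drop. The wrist picture showed it instead: the pawl tip had swung in behind the shoulder.

**Held in place:** a backward pull of about 4 N moved the gripper only about 0.3 mm.

**Last checks:** after release, the pictures show the pawl seated behind the shoulder and the cassette straight and flat against the contact plate. The bottles and carton look unmoved, and the gripper is clear and touching nothing. I found no disagreements beyond calibration: dock positions differed by 2–4 mm between cameras. I corrected this with a close wrist view before laying the cassette down.

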